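# Cap the open phototube

## Task

The camera has been taken off the microscope's phototube, which stands open-end up in its round holder. Pick up the black dust cap by pinching its two sprung finger tabs together, push its plug gently down into the mouth of the tube until the flange is fully home on the rim, then let the tabs spring out so that the catches lock under the lip, and leave the cap there on its own. Do not force the tube, and leave the other things on the bench alone.

Things in the scene. Friction and masses are not known exactly. Their poses are not given: they have to be found in the camera images.
- cap: Loose black plastic dust cap, about 60 to 95 g, lying tabs-up on the bench. Origin: centre of the plug's underside; z up through the cap, y on the line along which its two finger tabs face each other. The plug is 49 mm across, straight from 4.5 to 17.5 mm above the origin and tapering below that to 38 mm across at the underside.
- cap_flange (a point): Centre of the underside of the cap's round flange, 17.5 mm above the cap's origin. The flange is 68 mm across and 4 mm thick; it stops on the tube's rim.
- cap_grip (a point): Middle point between the two upright grey finger tabs, 37 mm above the cap's origin. The tabs stand from 22 to 52 mm above the origin, 24 mm wide (along x), 5 mm thick; their ribbed outer faces are 44 mm apart (along y) at rest, 34 mm when fully pinched. Gripping both tabs from above carries the whole cap.
- cap_catches (a point): Middle point between the two grey square-edged catches, one moving with each tab: 12 mm wide, 4.5 to 7.5 mm above the cap's origin. At rest they stand out of the plug to 29 mm from the axis, too wide for the mouth, and being square cannot be pushed in; pinching the tabs draws them in flush with the plug (24 mm).
- tab_a (a joint): Inward travel of the tab on the cap's +y side, m: 0 sprung out, 0.005 fully pinched (a hard stop). Spring 3 N at 0, 8 N at 0.005. Let go with the flange more than 1.5 mm off the rim, the catches jam in the hole instead of locking. Once locked, the window lifts the cap until the catches bear on the lip: the flange then rests about 1.5 mm above the rim, which is right.
- tab_b (a joint): The same for the tab on the cap's -y side.
- holder: Fixed dark round holder, 104 mm across, carrying the upright phototube (white sleeve with dark knurled band, 74 mm across). Origin: centre of its underside, on the tube's axis; z up. The sleeve slides for focusing: it was left 0 to 8 mm drawn out, this is not measured, so find the rim's height by touch or sight. It does not slip under pushes below 60 N.
- mouth (a point): Centre of the tube's open mouth as if the sleeve were fully in, 95 mm above the holder's origin; the true flat rim is 0 to 8 mm higher. The round hole is 52 mm across through a lip 8.5 mm thick, below which a groove 62 mm across takes the catches. The cap fits at any yaw.
- window_low (a point): Top centre of the sprung round window inside the tube, as if the sleeve were fully in (really 0 to 8 mm higher, always 13.5 mm below the rim). The plug's underside meets it 4 mm before the flange meets the rim; it pushes back 4 N at once, about 7 N with the flange on the rim; then the rigid rim stops the cap. Over 25 N between cap and tube does damage.
- bottle: Bystander: upright blue plastic bottle, 44 mm across, 110 mm tall; origin at the centre of its underside.
- driver: Bystander: grey-handled screwdriver lying on the bench, 150 mm long along its x; leave it.
- phone: Bystander: black phone lying flat, 72 x 148 x 8 mm; origin at the centre of its underside.
- tin: Bystander: small round metal tin, 52 mm across, 30 mm tall; origin at the centre of its underside.
There are look-alikes about, which are no part of the job. Several things have the shape of the cap; the one meant has the colours described above. There is more than one size of the holder; the job needs the larger.

How it is judged:
On the way, in this order (a step that is already met when the one before it is completed fails the run):
1. the cap is lifted off the bench with both tabs pinched (height (world z) of cap above 0.03 m and value of joint each of tab_a, tab_b above 0.003 m), for 0.2 s.
2. the cap's plug is in the mouth of the tube, with both tabs still pinched (horizontal distance between cap and holder below 0.004 m and z of cap in the frame of holder below 0.089 m and value of joint each of tab_a, tab_b above 0.003 m), for 0.1 s.
At the end, for the whole second after the job is handed in: The cap sits in the mouth of the tube, centred within 4 mm, level within 3.5 degrees and at rest, its underside 75.5 to 89 mm above the holder's underside, with both tabs sprung out to within 1.5 mm of their rest place (the catches locked under the lip) (horizontal distance between cap and holder below 0.004 m and z of cap in the frame of holder between 0.0755 and 0.089 m and angle between cap's own z axis and vertical below 0.06 rad and value of joint each of tab_a, tab_b below 0.0015 m and linear speed of cap below 0.01 m/s); the robot touches nothing.
It fails at once if the cap is pressed against the tube with more than 25 N (contact force between cap and holder above 25 N).
It fails at once if the robot pushes the tube or its holder with more than 25 N (contact force between any of the fingers, the arm and holder above 25 N).
It fails at once if the bottle, screwdriver, phone or tin is moved more than 2 cm (distance of any of bottle, driver, phone, tin from where it was at the start of the episode above 0.02 m).
It also fails if it takes over 51 s, if anything falls off the work surface, if the arm or the gripper's body presses on something with over 40 N, if the wrist force passes 120 N, or if a joint passes its speed limit or range.

## Robot

A 6-joint arm with a two-finger parallel gripper is mounted at the origin on the work surface. World frame = base frame: x ahead of the robot, y to its left, z up, the work surface at z = 0. Lengths are in m, angles in rad, forces in N, time in s.
With the tool pointing down it reaches from about 0.25 to 0.725 m from the base axis. Payload 9.7 kg.
Tool frame: the origin (TCP) lies midway between the tips of the shut fingers; the grasp point (between the pads) lies 19 mm behind it; z points along the fingers, y is the line along which they close (so a half turn about z gives the same grasp; the last joint's range is limited). The gripper opens to 85 mm and grips with 20 to 120 N. Pads are 22 mm wide; open, the fingers measure 114 mm over their backs; the gripper's body (76 mm by 85 mm) begins 54 mm behind the grasp point. The pads swing forward as they close: fully open they stand 13 mm farther back than shut.
Start: joints at [1.25, 0.087, 0.176, 1.66, 0, 1.571], TCP at [0.173, 0.522, 0.207] pointing down, gripper open.
Joint ranges: [-3.13, 3.13], [-0.85, 1.81], [-1.15, 1.24], [-2.2, 2.28], [-1.44, 1.52], [-3.14, 3.14]. Speed limits (rad/s): [2.22, 2.22, 2.57, 3.14, 3.14, 3.14].

## Interface

Orientations are given as a rotation vector (axis times angle).
In Python, from rig import ctrl gives the robot as it stands.
- The arm moves only by the shell command python3 -m pendant 'ROWS' [FORCE]. ROWS is JSON, a list of rows, each an object of numbers: "tx", "ty", "tz": the shift along the world's x, y, z in cm; "turn": the turn about the world's z in rad; "grip": the gripper command: -1 is fully open, 1 is shut, values between are in proportion. A call has 1 to 20 rows; each row shifts and turns the commanded pose from where the row before left it; what a row does not reach is not made up. A row lasts 1/12 s, in which the tool goes at most 41.7 mm and 7.16 degrees, less where a joint would pass 70% of its speed; a pose out of reach is approached as far as the arm can. A call is refused whole if a number of a shift passes 4.17 or a number of a turn 0.125, either way. A call with a gripper value outside its range is refused whole. The fingers move at their own pace and stop on an object; FORCE is the grip in N (left out, the last holds). Time passes only in rows, so rows that do not move let the fingers close. It gives the time, the measured TCP pose, the force, the opening and the grip force at its end, in the units of the state.
- ctrl.observe(): the state, without advancing time (a new reading comes with each control period).
- ctrl.snapshot(name): name is "scene" or "top" or "wrist"; returns a dict with "color" (400x640x3 uint8, red, green, blue), "z_map" (400x640 float32, m along the optical axis (not along the pixel's ray), 0 where there is no reading), "fx", "fy", "cx", "cy" (pixels), "k1" (the pictures are not rectified: a ray, as slopes to the right and down, at radius r is drawn at 1 + k1 r^2 times it, then the intrinsics apply), "R" (3x3) and "t" (3): a world point X has camera coordinates R X + t; the wrist camera has in their place "tool_from_camera" (4x4, takes a point from camera to tool coordinates, whose origin is the TCP and whose axes are the flange's). Camera axes: x right, y down, z forward; pixel columns grow to the right and rows downward; lengths in m; the calibration is good to about 2 mm. A picture is of the moment at which its call begins: read the wrist's pose just before it.
- ctrl.sign_off(): hands the job in; it is judged then, once.
The state is a dict: "clock": time; "joints": joint angles; "joint_velocities": joint speeds; "joint_efforts": joint torques, N m; "position": TCP position; "eef_rot": TCP orientation; "contact_force": force on the tool from outside, world axes, zero at the start; "torque": the same for the moment, N m; "gripper_width": opening from 0.0 (shut) to 1.0 (fully open); "grip_force": force on a finger pad.
Only numpy, scipy, OpenCV 4.12 (cv2) and the standard library are available. Lean on these libraries where they do the work, as an engineer would, in place of code of your own. Each camera call takes 0.05 s, during which the arm holds its last target. There are 200 camera calls.

## Working session

There is one attempt and no reset: what is moved stays moved. The work goes in short steps, Python scripts to look and compute and a shell command to move; the robot and the scene stay as the last step left them, time stands still between calls to the robot, and variables do not carry over. Pictures are saved under pics/ and viewed, at most 10 in all, crops included, and the job is handed in when it is done.

```bash
mkdir -p pics; ls; python3 - <<'E'
from rig import ctrl
import cv2,numpy as np,pickle
s=ctrl.observe();print({k:np.round(v,3).tolist() for k,v in s.items()})
d={}
for n in("scene","top"):
    d[n]=c=ctrl.snapshot(n);cv2.imwrite(f"pics/{n}0.png",c["color"][:,:,::-1])
    print(n,c["fx"],c["cx"],c["k1"],c["R"],c["t"],(c["z_map"]>0).mean())
pickle.dump(d,open("snap.pkl","wb"))
E
```

```text
pics
{'clock': 0.0, 'joints': [1.25, 0.087, 0.175, 1.66, 0.0, 1.571], 'joint_velocities': [-0.0, -0.001, -0.001, -0.001, 0.0, 0.001], 'joint_efforts': [0.007, -52.038, 46.481, 0.016, 0.0, 0.0], 'position': [0.173, 0.522, 0.207], 'eef_rot': [-0.502, -3.101, 0.002], 'contact_force': [-0.297, 0.271, 1.242], 'torque': [-0.021, 0.003, -0.062], 'grip_force': 0.0, 'gripper_width': 1.002}
scene 390.3117914688072 321.4527351118943 -0.010505499981070332 [[-0.56379081  0.82572259 -0.0179477 ]
 [ 0.53335394  0.34740198 -0.77126224]
 [-0.63061359 -0.44440304 -0.63626444]] [ 0.32087955 -0.22788556  1.20370624] 0.99593359375
top 393.6595549392345 316.90471712209177 0.018714044684726004 [[ 0.00611302 -0.99980363  0.01885021]
 [-0.98376474 -0.00939389 -0.17921689]
 [ 0.17935877 -0.01744861 -0.98362898]] [-0.01428561  0.54635358  0.92284101] 0.99584765625
```

View pics/top0.png

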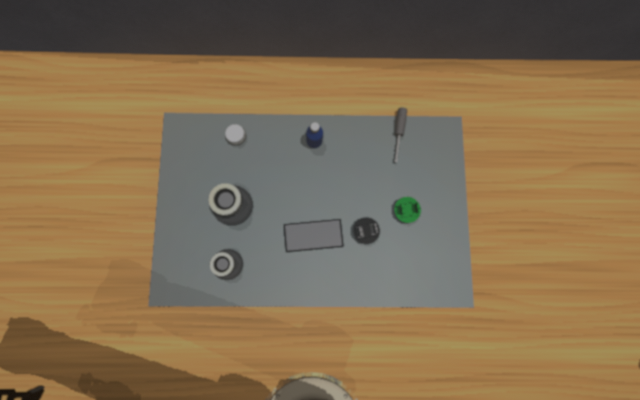

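View pics/scene0.png

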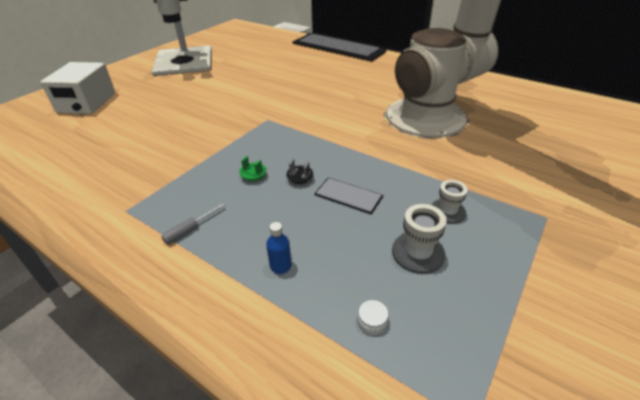

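The top view shows the black cap at (366,230), the green look-alike at (407,209), the larger tube's rim at (225,199) and the smaller tube at (223,264). The phone is at (313,235), just left of the cap. The scene view agrees.

```bash
cat > h.py <<'E'
import numpy as np,cv2
from scipy.spatial.transform import Rotation as Ro
def slopes(c,uv):
    uv=np.asarray(uv,float).reshape(-1,2)
    d=np.c_[(uv[:,0]-c["cx"])/c["fx"],(uv[:,1]-c["cy"])/c["fy"]];s=d.copy()
    for _ in range(8): s=d/(1+c["k1"]*(s**2).sum(1,keepdims=True))
    return np.c_[s,np.ones(len(s))]
def pose(c,st=None):  # camera->world
    if "R" in c: return np.array(c["R"]).T,-np.array(c["R"]).T@np.array(c["t"])
    T=np.eye(4);T[:3,:3]=Ro.from_rotvec(st["eef_rot"]).as_matrix();T[:3,3]=st["position"]
    T=T@np.array(c["tool_from_camera"]);return T[:3,:3],T[:3,3]
def cloud(c,st=None):
    v,u=np.mgrid[:400,:640];A,o=pose(c,st)
    return ((slopes(c,np.c_[u.ravel(),v.ravel()])*c["z_map"].reshape(-1,1))@A.T+o).reshape(400,640,3)
def onplane(c,uv,z,st=None):
    A,o=pose(c,st);r=slopes(c,uv)@A.T
    return o+r*((z-o[2])/r[:,2])[:,None]
E
python3 - <<'E'
import pickle;from h import *
d=pickle.load(open("snap.pkl","rb"))
for n in d:
    c=d[n];P=cloud(c);hsv=cv2.cvtColor(c["color"],cv2.COLOR_RGB2HSV)
    m=((P[...,2]>.008)&(P[...,0]>.2)&(P[...,0]<.75)&(abs(P[...,1])<.45)).astype(np.uint8)
    k,l,s,_=cv2.connectedComponentsWithStats(m)
    for i in range(1,k):
        if s[i,4]<40: continue
        q=P[l==i];top=q[:,2].max()
        h=q[q[:,2]>top-.008]
        print(n,s[i],"mean",q.mean(0).round(3),"lo",q.min(0).round(3),"hi",q.max(0).round(3),"topband mid",((h.max(0)+h.min(0))/2).round(4),np.median(h[:,2]).round(4),c["color"][l==i].mean(0).round())
E
```

```text
scene [239 156  28  25 448] mean [ 0.527 -0.236  0.028] lo [ 0.489 -0.271  0.008] hi [ 0.557 -0.205  0.053] topband mid [ 0.5221 -0.2377  0.0497] 0.05 [ 39. 108.  54.]
scene [286 159  28  25 452] mean [ 0.473 -0.131  0.027] lo [ 0.436 -0.166  0.008] hi [ 0.502 -0.1    0.054] topband mid [ 0.4683 -0.1335  0.0497] 0.0506 [54. 55. 55.]
scene [332 179  33  27 234] mean [ 0.457 -0.004  0.009] lo [ 0.422 -0.064  0.008] hi [0.495 0.032 0.01 ] topband mid [ 0.4582 -0.0159  0.0092] 0.0085 [143. 144. 147.]
scene [ 392  180   76   92 3755] mean [0.503 0.212 0.053] lo [0.355 0.155 0.008] hi [0.583 0.257 0.102] topband mid [0.5321 0.2059 0.0981] 0.0994 [108. 108. 103.]
scene [320 188  15  11  52] mean [ 0.48  -0.039  0.009] lo [ 0.459 -0.058  0.008] hi [ 0.495 -0.024  0.012] topband mid [ 0.4769 -0.0408  0.0098] 0.0086 [139. 141. 143.]
scene [355 191  27  22 148] mean [0.454 0.05  0.009] lo [0.418 0.027 0.008] hi [0.485 0.073 0.011] topband mid [0.4513 0.0496 0.0097] 0.0086 [137. 138. 141.]
scene [181 204  44  28 224] mean [ 0.717 -0.222  0.018] lo [ 0.647 -0.238  0.009] hi [ 0.75  -0.212  0.027]
[... 956 characters left out ...]
06] topband mid [0.3721 0.007  1.0059] 1.0059 [95. 95. 91.]
top [394 197  28  26 577] mean [ 0.518 -0.238  0.028] lo [ 0.372 -0.275  0.017] hi [0.552 0.007 1.006] topband mid [0.3721 0.007  1.0059] 1.0059 [ 46. 107.  56.]
top [ 284  218   59   35 1102] mean [ 0.453 -0.001  0.018] lo [ 0.372 -0.075  0.008] hi [0.495 0.072 1.006] topband mid [0.3721 0.007  1.0059] 1.0059 [106. 106. 108.]
top [353 218  27  27 567] mean [ 0.464 -0.132  0.032] lo [ 0.372 -0.167  0.017] hi [0.497 0.007 1.006] topband mid [0.3721 0.007  1.0059] 1.0059 [60. 60. 60.]
top [210 249  32  31 766] mean [0.38  0.205 0.05 ] lo [0.344 0.007 0.008] hi [0.418 0.238 1.006] topband mid [0.3721 0.007  1.0059] 1.0059 [98. 98. 95.]
```

```bash
python3 - <<'E'
import pickle;from h import *
from rig import ctrl
s=ctrl.observe();print(Ro.from_rotvec(s["eef_rot"]).as_matrix().round(3))
w=ctrl.snapshot("wrist");print(np.round(w["tool_from_camera"],3),w["fx"])
d=pickle.load(open("snap.pkl","rb"));c=d["top"]
P=cloud(c);m=(P[...,2]>.038)&(P[...,2]<.07)&(abs(P[...,0]-.466)<.05)&(abs(P[...,1]+.133)<.05)
q=P[m];a=q[q[:,1]>-.133];b=q[q[:,1]<-.133];print(len(q),a.mean(0),b.mean(0))
g=c["color"][205:255,335:395,::-1];cv2.imwrite("pics/cap1.png",cv2.resize(g,None,fx=10,fy=10,interpolation=cv2.INTER_CUBIC))
E
python3 -m pendant '[{"tx":1.6,"ty":-3.6,"turn":0},{"tx":1.6,"ty":-3.6,"turn":0},{"tx":1.6,"ty":-3.6,"turn":0}]'
```

```text
[[-0.949  0.315 -0.   ]
 [ 0.315  0.949 -0.001]
 [ 0.    -0.001 -1.   ]]
[[-0.    -0.96  -0.28   0.071]
 [ 1.    -0.    -0.     0.   ]
 [ 0.    -0.28   0.96  -0.167]
 [ 0.     0.     0.     1.   ]] 309.34183198926416
59 [ 0.45994847 -0.11390096  0.04991385] [ 0.46938051 -0.1517235   0.05023502]$[0]: bad value
```

View pics/cap1.png

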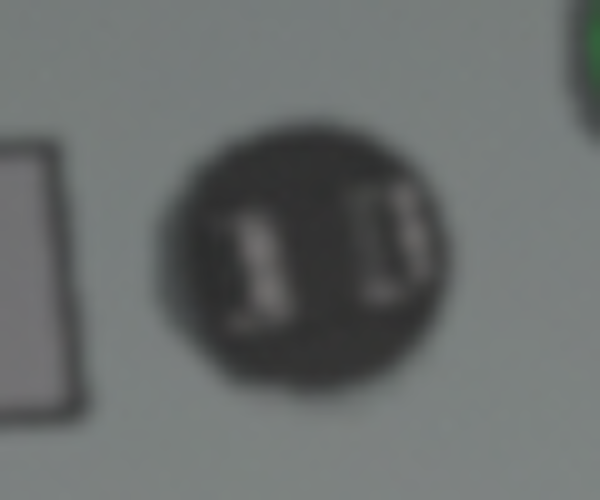

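The cap's tabs lie at about (255,265) and (395,240) in the crop. The black and grey colouring confirms this is the right cap.

```bash
python3 -m pendant '[{"tx":1.63,"ty":-3.63,"tz":0,"turn":0.031,"grip":-1},{"tx":1.63,"ty":-3.63,"tz":0,"turn":0.031,"grip":-1},{"tx":1.63,"ty":-3.63,"tz":0,"turn":0.031,"grip":-1},{"tx":1.63,"ty":-3.63,"tz":0,"turn":0.031,"grip":-1},{"tx":1.63,"ty":-3.63,"tz":0,"turn":0.031,"grip":-1},{"tx":1.63,"ty":-3.63,"tz":0,"turn":0.031,"grip":-1},{"tx":1.63,"ty":-3.63,"tz":0,"turn":0.031,"grip":-1},{"tx":1.63,"ty":-3.63,"tz":0,"turn":0.031,"grip":-1},{"tx":1.63,"ty":-3.63,"tz":0,"turn":0.031,"grip":-1},{"tx":1.63,"ty":-3.63,"tz":0,"turn":0.031,"grip":-1},{"tx":1.63,"ty":-3.63,"tz":0,"turn":0.031,"grip":-1},{"tx":1.63,"ty":-3.63,"tz":0,"turn":0.031,"grip":-1},{"tx":1.63,"ty":-3.63,"tz":0,"turn":0.031,"grip":-1},{"tx":1.63,"ty":-3.63,"tz":0,"turn":0.031,"grip":-1},{"tx":1.63,"ty":-3.63,"tz":0,"turn":0.031,"grip":-1},{"tx":1.63,"ty":-3.63,"tz":0,"turn":0.031,"grip":-1},{"tx":1.63,"ty":-3.63,"tz":0,"turn":0.031,"grip":-1},{"tx":1.5,"ty":-3.63,"tz":0,"turn":0.031,"grip":-1},{"tx":0,"ty":0,"tz":0,"turn":0,"grip":-1},{"tx":0,"ty":0,"tz":0,"turn":0,"grip":-1}]'
```

```text
clock: 1.82
position: [0.4655, -0.133, 0.2063]
eef_rot: [0.366, -3.118, -0.001]
contact_force: [-1.2, -0.0, -0.4]
gripper_width: 0.999
grip_force: 0.0
```

```bash
cat > wl.py <<'E'
from h import *;from rig import ctrl;import pickle,sys
s=ctrl.observe();w=ctrl.snapshot("wrist");pickle.dump((s,w),open(sys.argv[1]+".pkl","wb"))
cv2.imwrite(f"pics/{sys.argv[1]}.png",w["color"][:,:,::-1])
E
python3 wl.py w1; python3 - <<'E'
import pickle;from h import *
s,w=pickle.load(open("w1.pkl","rb"));P=cloud(w,s)
near=np.hypot(P[...,0]-.466,P[...,1]+.133)<.06
for lo,hi in((.044,.06),(.016,.028),(-.01,.005)):
    q=P[near&(P[...,2]>lo)&(P[...,2]<hi)];print(lo,len(q),np.median(q[:,2]) if len(q) else 0)
    if lo==.044:
        a=q[q[:,1]>-.133];b=q[q[:,1]<-.133]
        for t in(a,b):
            r=cv2.minAreaRect(((t[:,:2])*1000).astype(np.float32));print(r,t.mean(0))
    if lo==.016:
        h=cv2.convexHull((q[:,:2]*1000).astype(np.float32))
        print(cv2.minEnclosingCircle(h))
E
```

```text
0.044 249 0.05203580491963494
((462.711181640625, -115.3362045288086), (24.256155014038086, 5.451310157775879), 13.22608757019043) [ 0.46196573 -0.1159248   0.05179478]
((470.9728698730469, -153.97970581054688), (23.68303871154785, 5.415753364562988), 12.144571304321289) [ 0.47052585 -0.15389311  0.05079031]
0.016 2319 0.021971275803076173
((466.9197998046875, -134.84228515625), 33.7758674621582)
-0.01 4854 0.0011644179062707816
```

View pics/w1.png

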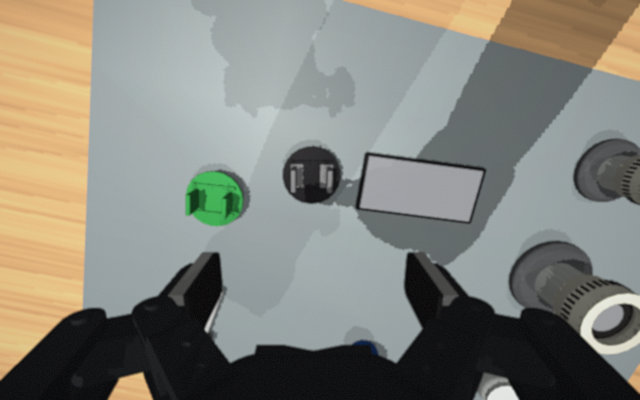

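The wrist view shows the cap at (312,175), clear of the phone's left edge at x≈360. The depth data puts the cap centre at (0.467, -0.135) with yaw 0.21.

```bash
python3 -m pendant '[{"tx":0.14,"ty":-0.17,"tz":-2,"turn":-0.022,"grip":-1},{"tx":0,"ty":0,"tz":-3,"turn":0,"grip":-1},{"tx":0,"ty":0,"tz":-3,"turn":0,"grip":-1},{"tx":0,"ty":0,"tz":-3,"turn":0,"grip":-1},{"tx":0,"ty":0,"tz":-3,"turn":0,"grip":-1},{"tx":0,"ty":0,"tz":-2,"turn":0,"grip":-1},{"tx":0,"ty":0,"tz":-1.5,"turn":0,"grip":-1},{"tx":0,"ty":0,"tz":-0.8,"turn":0,"grip":-1},{"tx":0,"ty":0,"tz":0,"turn":0,"grip":-1},{"tx":0,"ty":0,"tz":0,"turn":0,"grip":-1}]' 30
```

```text
clock: 2.7
position: [0.467, -0.1325, 0.025]
eef_rot: [-0.339, 3.123, -0.0]
contact_force: [0.9, 0.0, 0.6]
gripper_width: 0.999
grip_force: 0.0
```

```bash
python3 -m pendant '[{"tx":0,"ty":-0.2,"tz":-0.1,"turn":0,"grip":-1},{"tx":0,"ty":0,"tz":0,"turn":0,"grip":-0.3},{"tx":0,"ty":0,"tz":0,"turn":0,"grip":0},{"tx":0,"ty":0,"tz":0,"turn":0,"grip":1},{"tx":0,"ty":0,"tz":0,"turn":0,"grip":1},{"tx":0,"ty":0,"tz":0,"turn":0,"grip":1},{"tx":0,"ty":0,"tz":0,"turn":0,"grip":1},{"tx":0,"ty":0,"tz":0,"turn":0,"grip":1},{"tx":0,"ty":0,"tz":0,"turn":0,"grip":1},{"tx":0,"ty":0,"tz":0,"turn":0,"grip":1}]' 30
```

```text
clock: 3.53
position: [0.4676, -0.1351, 0.0249]
eef_rot: [-0.337, 3.121, -0.0]
contact_force: [-2.9, 3.9, 11.0]
gripper_width: 0.348
grip_force: 29.6
```

```bash
python3 -m pendant '[{"tx":0,"ty":0,"tz":0,"turn":0,"grip":1},{"tx":0,"ty":0,"tz":0,"turn":0,"grip":1},{"tx":0,"ty":0,"tz":0.5,"turn":0,"grip":1},{"tx":0,"ty":0,"tz":1,"turn":0,"grip":1},{"tx":0,"ty":0,"tz":2,"turn":0,"grip":1},{"tx":0,"ty":0,"tz":3,"turn":0,"grip":1},{"tx":0,"ty":0,"tz":4,"turn":0,"grip":1},{"tx":0,"ty":0,"tz":4,"turn":0,"grip":1},{"tx":0,"ty":0,"tz":4,"turn":0,"grip":1},{"tx":0,"ty":0,"tz":0,"turn":0,"grip":1},{"tx":0,"ty":0,"tz":0,"turn":0,"grip":1},{"tx":0,"ty":0,"tz":0,"turn":0,"grip":1},{"tx":0,"ty":0,"tz":0,"turn":0,"grip":1}]'
python3 wl.py w2; python3 - <<'E'
from rig import ctrl;import cv2
from h import *
c=ctrl.snapshot("scene")
P=cloud(c);m=(np.hypot(P[...,0]-.468,P[...,1]+.135)<.06)&(P[...,2]>.1)
v,u=np.where(m);print(u.min(),u.max(),v.min(),v.max())
g=c["color"][100:200,240:370,::-1];cv2.imwrite("pics/s2.png",cv2.resize(g,None,fx=6,fy=6,interpolation=cv2.INTER_CUBIC))
E
```

```text
clock: 4.62
position: [0.4664, -0.1351, 0.2071]
eef_rot: [0.337, -3.122, -0.001]
contact_force: [0.1, 0.1, -1.3]
gripper_width: 0.344
grip_force: 30.5
261 320 0 118
```

View pics/s2.png

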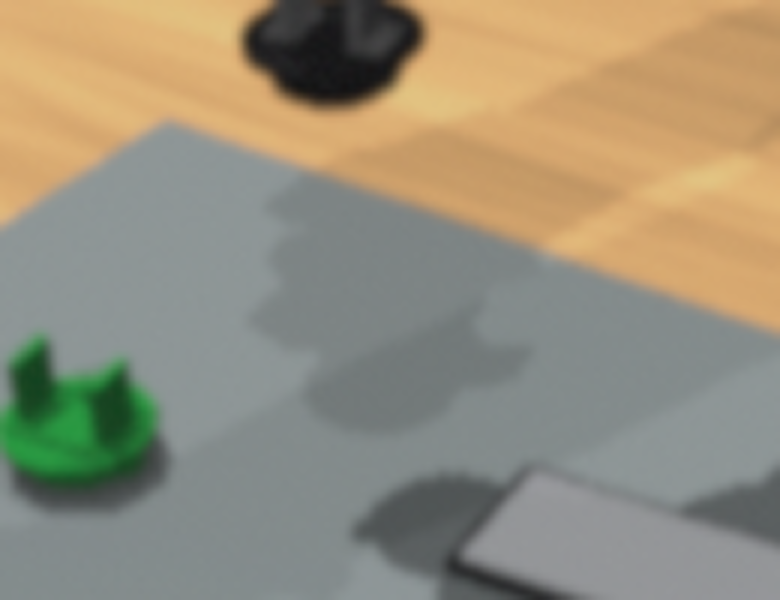

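View pics/w2.png

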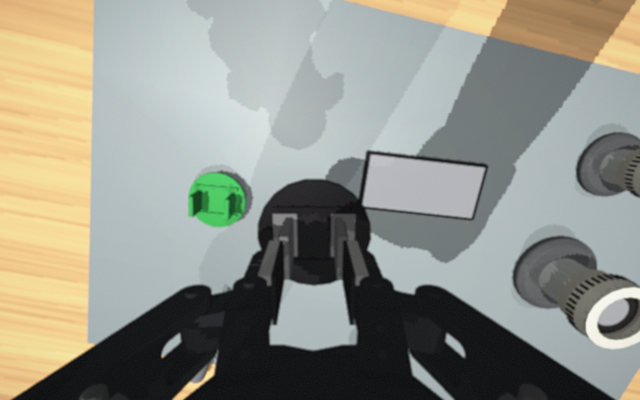

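The scene crop shows the cap hanging from the fingers at (335,45). In the wrist view its flange is centred near (315,232), and it looks level. I'll measure its offset in the hand.

```bash
cat > cap.py <<'E'
import pickle,sys;from h import *
s,w=pickle.load(open(sys.argv[1]+".pkl","rb"));P=cloud(w,s)
p=s["position"];print("tcp",np.round(p,4))
dark=w["color"].max(2)<75
m=dark&(np.hypot(P[...,0]-p[0],P[...,1]-p[1])<.045)&(abs(P[...,2]-p[2]+.0035)<.006)
k,l,st,_=cv2.connectedComponentsWithStats(m.astype(np.uint8));i=1+st[1:,4].argmax();q=P[l==i]
c=q.mean(0);n=np.linalg.svd(q-c)[2][2];n*=np.sign(n[2])
h=cv2.convexHull((q[:,:2]*1000).astype(np.float32))
print("flange top",len(q),np.median(q[:,2])-p[2],"normal",n.round(4),cv2.minEnclosingCircle(h),"z at centre",q[:,2].min(),q[:,2].max())
E
python3 cap.py w2
python3 - <<'E'
import pickle;from h import *
s,w=pickle.load(open("w2.pkl","rb"));P=cloud(w,s)
q=P[(np.hypot(P[...,0]-.532,P[...,1]-.206)<.06)&(P[...,2]>.088)&(P[...,2]<.115)]
print(len(q),np.median(q[:,2]),cv2.minEnclosingCircle(cv2.convexHull((q[:,:2]*1000).astype(np.float32))))
E
```

```text
tcp [ 0.4664 -0.1351  0.2071]
flange top 6494 -0.002925215664159958 normal [ 0.0061 -0.0145  0.9999] ((466.0160217285156, -134.07696533203125), 33.496028900146484) z at centre 0.20124428484066495 0.20957675487939445
2421 0.09943313628776806 ((531.736328125, 204.55677795410156), 37.74143600463867)
```

```bash
python3 -m pendant '[{"tx":0.4,"ty":1.5,"tz":0,"turn":0,"grip":1},{"tx":0.7,"ty":3,"tz":0,"turn":0,"grip":1},{"tx":0.8,"ty":3.5,"tz":0,"turn":0,"grip":1},{"tx":0.8,"ty":3.5,"tz":0,"turn":0,"grip":1},{"tx":0.8,"ty":3.5,"tz":0,"turn":0,"grip":1},{"tx":0.8,"ty":3.5,"tz":0,"turn":0,"grip":1},{"tx":0.7,"ty":3,"tz":0,"turn":0,"grip":1},{"tx":0.4,"ty":2,"tz":0,"turn":0,"grip":1},{"tx":0,"ty":1,"tz":0,"turn":0,"grip":1},{"tx":0,"ty":0,"tz":0,"turn":0,"grip":1},{"tx":0,"ty":0,"tz":0,"turn":0,"grip":1},{"tx":0,"ty":0,"tz":0,"turn":0,"grip":1}]'
python3 wl.py w3; python3 cap.py w3
python3 - <<'E'
import pickle;from h import *
s,w=pickle.load(open("w3.pkl","rb"));P=cloud(w,s)
near=(np.hypot(P[...,0]-.532,P[...,1]-.205)<.06)
m=near&(P[...,2]>.09)&(P[...,2]<.115)&(w["color"].min(2)>120)
q=P[m];zr=np.median(q[:,2]);print("rim",len(q),zr,np.percentile(q[:,2],[10,90]))
cs,_=cv2.findContours(m.astype(np.uint8),cv2.RETR_CCOMP,cv2.CHAIN_APPROX_NONE)
for c in sorted(cs,key=len)[-2:]:
    X=onplane(w,c[:,0].astype(float),zr,s);print(len(c),cv2.fitEllipse((X[:,:2]*1000).astype(np.float32)))
E
```

```text
clock: 5.72
position: [0.5206, 0.1088, 0.2081]
eef_rot: [0.336, -3.123, 0.001]
contact_force: [-0.6, -0.8, -0.7]
gripper_width: 0.339
grip_force: 30.5
tcp [0.5206 0.1088 0.2081]
flange top 6291 -0.002943805778981845 normal [ 0.0051 -0.014   0.9999] ((520.4429931640625, 109.82937622070312), 33.74152755737305) z at centre 0.20279034223373638 0.21052640454540097
rim 2285 0.1004176004353019 [0.09952706 0.10129198]
152 ((530.69287109375, 205.98861694335938), (52.133033752441406, 52.59016418457031), 157.0095672607422)
214 ((530.5902709960938, 205.90489196777344), (72.42790985107422, 72.72171783447266), 101.5155029296875)
```

View pics/w3.png

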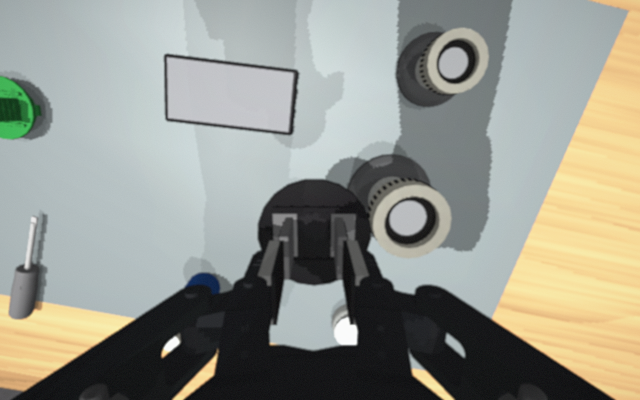

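The rim centre is at (0.5306, 0.2059, ~0.1004), seen at pixel (410,218). I'll move the cap above it.

```bash
python3 -m pendant '[{"tx":0.2,"ty":1.6,"tz":0,"turn":0,"grip":1},{"tx":0.3,"ty":3,"tz":0,"turn":0,"grip":1},{"tx":0.3,"ty":3,"tz":-1,"turn":0,"grip":1},{"tx":0.2,"ty":2,"tz":-2,"turn":0,"grip":1},{"tx":0,"ty":0,"tz":-2,"turn":0,"grip":1},{"tx":0,"ty":0,"tz":-1.5,"turn":0,"grip":1},{"tx":0,"ty":0,"tz":-1,"turn":0,"grip":1},{"tx":0,"ty":0,"tz":0,"turn":0,"grip":1},{"tx":0,"ty":0,"tz":0,"turn":0,"grip":1},{"tx":0,"ty":0,"tz":0,"turn":0,"grip":1},{"tx":0,"ty":0,"tz":0,"turn":0,"grip":1}]'
python3 wl.py w4; python3 cap.py w4; python3 - <<'E'
import pickle;from h import *
s,w=pickle.load(open("w4.pkl","rb"));P=cloud(w,s)
m=(np.hypot(P[...,0]-.5306,P[...,1]-.2059)<.045)&(P[...,2]>.094)&(P[...,2]<.106)&(w["color"].min(2)>100)
print(m.sum(),P[m][:,2].mean())
from scipy.optimize import least_squares
for c in cv2.findContours(m.astype(np.uint8),cv2.RETR_EXTERNAL,cv2.CHAIN_APPROX_NONE)[0]:
    X=onplane(w,c[:,0].astype(float),.1004,s)[:,:2];r=np.hypot(*(X-[.5306,.2059]).T);X=X[r>.035]
    if len(X)>20: f=least_squares(lambda a:np.hypot(*(X-a).T)-.0363,[.5306,.2059],loss="soft_l1",f_scale=.0005);print(len(X),f.x)
E
```

```text
clock: 6.68
position: [0.5315, 0.2056, 0.1347]
eef_rot: [-0.336, 3.122, 0.001]
contact_force: [0.0, -0.6, -0.4]
gripper_width: 0.339
grip_force: 30.5
tcp [0.5315 0.2056 0.1347]
flange top 6163 -0.002984762586981521 normal [ 0.0031 -0.0153  0.9999] ((531.3329467773438, 205.92897033691406), 33.68381118774414) z at centre 0.12898999178922024 0.1368947690782398
1539 0.10025808248298419
157 [0.52993607 0.20599501]
```

```bash
python3 -m pendant '[{"tx":-0.09,"ty":0,"tz":0,"turn":0,"grip":1},{"tx":0,"ty":0,"tz":-0.4,"turn":0,"grip":1},{"tx":0,"ty":0,"tz":-0.4,"turn":0,"grip":1},{"tx":0,"ty":0,"tz":-0.3,"turn":0,"grip":1},{"tx":0,"ty":0,"tz":-0.2,"turn":0,"grip":1},{"tx":0,"ty":0,"tz":0,"turn":0,"grip":1},{"tx":0,"ty":0,"tz":0,"turn":0,"grip":1},{"tx":0,"ty":0,"tz":0,"turn":0,"grip":1}]'
```

```text
clock: 7.4
position: [0.53, 0.2059, 0.1204]
eef_rot: [-0.337, 3.123, 0.0]
contact_force: [-0.2, -0.2, -0.5]
gripper_width: 0.338
grip_force: 30.5
```

Now 4.4 mm in with no contact. Continuing to 0.1145, before the window.

```bash
python3 -m pendant '[{"tx":0,"ty":0,"tz":-0.15,"turn":0,"grip":1},{"tx":0,"ty":0,"tz":-0.15,"turn":0,"grip":1},{"tx":0,"ty":0,"tz":0,"turn":0,"grip":1},{"tx":0,"ty":0,"tz":0,"turn":0,"grip":1},{"tx":0,"ty":0,"tz":0,"turn":0,"grip":1}]';python3 -m pendant '[{"tx":0,"ty":0,"tz":-0.15,"turn":0,"grip":1},{"tx":0,"ty":0,"tz":-0.15,"turn":0,"grip":1},{"tx":0,"ty":0,"tz":0,"turn":0,"grip":1},{"tx":0,"ty":0,"tz":0,"turn":0,"grip":1},{"tx":0,"ty":0,"tz":0,"turn":0,"grip":1}]'
```

```text
clock: 7.82
position: [0.53, 0.2058, 0.1173]
eef_rot: [0.337, -3.123, 0.0]
contact_force: [-0.6, -0.1, -0.2]
gripper_width: 0.341
grip_force: 30.5
clock: 8.23
position: [0.53, 0.2058, 0.1143]
eef_rot: [0.337, -3.123, -0.0]
contact_force: [-0.6, 1.1, -0.4]
gripper_width: 0.342
grip_force: 30.5
```

```bash
for z in 1; do python3 -m pendant '[{"tx":0,"ty":0,"tz":-0.1,"turn":0,"grip":1},{"tx":0,"ty":0,"tz":-0.1,"turn":0,"grip":1},{"tx":0,"ty":0,"tz":0,"turn":0,"grip":1},{"tx":0,"ty":0,"tz":0,"turn":0,"grip":1}]'; python3 -m pendant '[{"tx":0,"ty":0,"tz":-0.1,"turn":0,"grip":1},{"tx":0,"ty":0,"tz":0,"turn":0,"grip":1},{"tx":0,"ty":0,"tz":0,"turn":0,"grip":1}]';python3 -m pendant '[{"tx":0,"ty":0,"tz":-0.1,"turn":0,"grip":1},{"tx":0,"ty":0,"tz":0,"turn":0,"grip":1},{"tx":0,"ty":0,"tz":0,"turn":0,"grip":1}]'; done
```

```text
clock: 8.57
position: [0.53, 0.2058, 0.1122]
eef_rot: [0.337, -3.123, 0.0]
contact_force: [0.1, 0.0, -0.1]
gripper_width: 0.34
grip_force: 30.5
clock: 8.82
position: [0.5302, 0.206, 0.1117]
eef_rot: [-0.337, 3.123, 0.0]
contact_force: [-0.4, 0.4, 2.6]
gripper_width: 0.34
grip_force: 31.0
clock: 9.07
position: [0.5301, 0.2059, 0.1105]
eef_rot: [-0.337, 3.123, 0.0]
contact_force: [-0.9, 0.9, 3.6]
gripper_width: 0.34
grip_force: 31.2
```

The plug met the window at about 0.112, so I expect the rim at about 0.1078.

```bash
python3 -m pendant '[{"tx":0,"ty":0,"tz":-0.1,"turn":0,"grip":1},{"tx":0,"ty":0,"tz":0,"turn":0,"grip":1},{"tx":0,"ty":0,"tz":0,"turn":0,"grip":1}]'; python3 -m pendant '[{"tx":0,"ty":0,"tz":-0.1,"turn":0,"grip":1},{"tx":0,"ty":0,"tz":0,"turn":0,"grip":1},{"tx":0,"ty":0,"tz":0,"turn":0,"grip":1}]'; python3 -m pendant '[{"tx":0,"ty":0,"tz":-0.05,"turn":0,"grip":1},{"tx":0,"ty":0,"tz":0,"turn":0,"grip":1},{"tx":0,"ty":0,"tz":0,"turn":0,"grip":1}]'
```

```text
clock: 9.32
position: [0.5301, 0.206, 0.1094]
eef_rot: [-0.337, 3.123, 0.0]
contact_force: [-0.3, 0.9, 4.9]
gripper_width: 0.339
grip_force: 31.4
clock: 9.57
position: [0.5301, 0.2059, 0.1084]
eef_rot: [-0.337, 3.123, 0.0]
contact_force: [-0.2, 1.3, 4.9]
gripper_width: 0.339
grip_force: 31.5
clock: 9.82
position: [0.5302, 0.2059, 0.108]
eef_rot: [-0.337, 3.123, 0.0]
contact_force: [-0.6, 1.0, 5.6]
gripper_width: 0.339
grip_force: 31.5
```

```bash
python3 -m pendant '[{"tx":0,"ty":0,"tz":-0.05,"turn":0,"grip":1},{"tx":0,"ty":0,"tz":0,"turn":0,"grip":1},{"tx":0,"ty":0,"tz":0,"turn":0,"grip":1}]'; python3 -m pendant '[{"tx":0,"ty":0,"tz":-0.04,"turn":0,"grip":1},{"tx":0,"ty":0,"tz":0,"turn":0,"grip":1},{"tx":0,"ty":0,"tz":0,"turn":0,"grip":1}]'
```

```text
clock: 10.07
position: [0.5302, 0.206, 0.1078]
eef_rot: [-0.337, 3.123, 0.0]
contact_force: [-1.0, 0.9, 7.7]
gripper_width: 0.341
grip_force: 31.8
clock: 10.32
position: [0.5302, 0.2061, 0.1077]
eef_rot: [-0.337, 3.122, 0.001]
contact_force: [-0.4, 1.7, 9.2]
gripper_width: 0.341
grip_force: 32.1
```

```bash
python3 -m pendant '[{"tx":0,"ty":0,"tz":-0.05,"turn":0,"grip":1},{"tx":0,"ty":0,"tz":0,"turn":0,"grip":1},{"tx":0,"ty":0,"tz":0,"turn":0,"grip":1}]'; python3 -m pendant '[{"tx":0,"ty":0,"tz":-0.05,"turn":0,"grip":1},{"tx":0,"ty":0,"tz":0,"turn":0,"grip":1},{"tx":0,"ty":0,"tz":0,"turn":0,"grip":1}]'
```

```text
clock: 10.57
position: [0.5302, 0.2061, 0.1076]
eef_rot: [-0.337, 3.122, 0.001]
contact_force: [-2.6, 1.6, 11.3]
gripper_width: 0.341
grip_force: 32.5
clock: 10.82
position: [0.5302, 0.2062, 0.1075]
eef_rot: [-0.338, 3.122, 0.001]
contact_force: [-3.3, 0.6, 13.9]
gripper_width: 0.339
grip_force: 33.0
```

The flange is home on the rim with 14 N, and the position has stopped changing. I'll release now, opening the fingers in place.

```bash
python3 -m pendant '[{"tx":0,"ty":0,"tz":0,"turn":0,"grip":-1},{"tx":0,"ty":0,"tz":0,"turn":0,"grip":-1},{"tx":0,"ty":0,"tz":0,"turn":0,"grip":-1},{"tx":0,"ty":0,"tz":0,"turn":0,"grip":-1},{"tx":0,"ty":0,"tz":0,"turn":0,"grip":-1},{"tx":0,"ty":0,"tz":0,"turn":0,"grip":-1},{"tx":0,"ty":0,"tz":0,"turn":0,"grip":-1},{"tx":0,"ty":0,"tz":0,"turn":0,"grip":-1}]' 
python3 -m pendant '[{"tx":0,"ty":0,"tz":1,"turn":0,"grip":-1},{"tx":0,"ty":0,"tz":2,"turn":0,"grip":-1},{"tx":0,"ty":0,"tz":3,"turn":0,"grip":-1},{"tx":0,"ty":0,"tz":3,"turn":0,"grip":-1},{"tx":0,"ty":0,"tz":3,"turn":0,"grip":-1},{"tx":0,"ty":0,"tz":3,"turn":0,"grip":-1},{"tx":0,"ty":0,"tz":0,"turn":0,"grip":-1},{"tx":0,"ty":0,"tz":0,"turn":0,"grip":-1},{"tx":0,"ty":0,"tz":0,"turn":0,"grip":-1}]'
python3 wl.py w5; python3 - <<'E'
import pickle;from h import *
s,w=pickle.load(open("w5.pkl","rb"));P=cloud(w,s)
near=np.hypot(P[...,0]-.5302,P[...,1]-.206)<.045
q=P[near&(P[...,2]>.128)&(P[...,2]<.15)];d=q[:,:2]@[-.21,.978];md=np.median([d.min(),d.max()])
for t in(q[d>md],q[d<md]): print("tab",cv2.minAreaRect((t[:,:2]*1000).astype(np.float32)),t[:,2].max())
m=near&(w["color"].max(2)<75)&(P[...,2]>.1015)&(P[...,2]<.112);q=P[m]
c=q.mean(0);n=np.linalg.svd(q-c)[2][2];print("flange",len(q),np.median(q[:,2]),n,cv2.minEnclosingCircle(cv2.convexHull((q[:,:2]*1000).astype(np.float32))))
r=P[near&(w["color"].min(2)>100)&(P[...,2]>.094)&(P[...,2]<.106)];print("rim",len(r),np.median(r[:,2]))
E
```

```text
clock: 11.48
position: [0.53, 0.2058, 0.1058]
eef_rot: [0.337, -3.123, 0.0]
contact_force: [0.5, 0.3, -0.1]
gripper_width: 1.0
grip_force: 0.0
clock: 12.23
position: [0.5301, 0.2059, 0.256]
eef_rot: [-0.337, 3.123, 0.0]
contact_force: [-0.5, 0.1, -0.3]
gripper_width: 1.001
grip_force: 0.0
tab ((525.523681640625, 225.23104858398438), (23.423316955566406, 5.087396621704102), 13.339335441589355) 0.13798822877476463
tab ((533.8673706054688, 186.83950805664062), (23.429027557373047, 5.21469259262085), 10.8934326171875) 0.13806721242174091
flange 2136 0.10614691063849377 [7.92296840e-04 1.75318103e-03 9.99998149e-01] ((530.1784057617188, 206.87118530273438), 32.85386657714844)
rim 652 0.10076504302174613
```

View pics/w5.png

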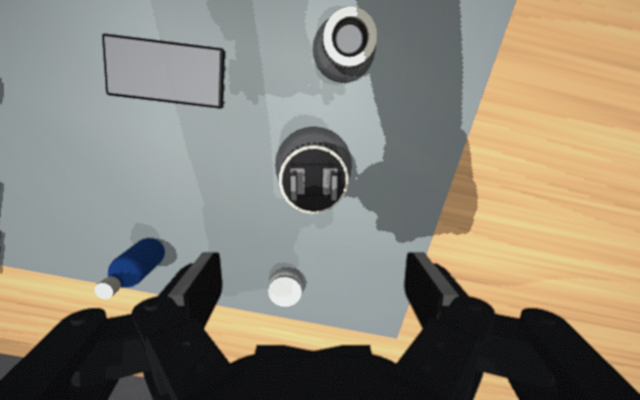

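The cap sits level in the tube at pixel (314,180). The tabs are 39 mm apart centre to centre, so they are fully sprung out, and the flange is about 1.5 mm above the rim. That matches the locked state, so I'm handing in.

```bash
python3 -c "
from rig import ctrl
print(ctrl.sign_off())"
```

```text
the job is handed in; nothing more can be done
None
```

The dust cap is locked in the phototube's mouth, level with its tabs sprung out and the flange about 1.4 mm above the rim; the peak press I read was about 14 N, and the job was handed in at about 12 s, with no verdict returned.

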